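Set the end play of the blue spindle unit

ROBOT

A 6-joint arm with a two-finger parallel gripper is mounted at the origin on the work surface. World frame = base frame: x ahead of the robot, y to its left, z up, the work surface at z = 0. Lengths are in m, angles in rad, forces in N, time in s.
With the tool pointing down it reaches from about 0.375 to 0.9 m from the base axis. Payload 3.1 kg.
Tool frame: the origin (TCP) lies midway between the tips of the shut fingers; the grasp point (between the pads) lies manip.hold_point_z behind it (manip.hold_point_z is the distance from the TCP to the grasp point, in m); z points along the fingers, y is the direction in which the jaws open and shut (so a half turn about z gives the same grasp; the last joint's range is limited). The gripper opens to 85 mm and grips with 20 to 120 N. Pads are 22 mm wide; open, the fingers measure 114 mm over their backs; the gripper's body (76 mm by 85 mm) begins 54 mm behind the grasp point. The pads swing forward as they close: fully open they stand 13 mm farther back than shut.
Start: joints at [-1.401, 0.527, 1.433, -0, 1.181, -0.178], TCP at [0.213, -0.588, 0.231] pointing down, gripper open.
Joint ranges: [-3.08, 3.08], [-0.75, 2.2], [0.22, 2.44], [-1.43, 4.57], [0, 2.65], [-2.85, 2.85]. Speed limits (rad/s): [2.79, 2.79, 3.14, 3.14, 3.14, 3.14].

INTERFACE

Orientations are given as a unit quaternion [x, y, z, w].
In Python, from station import manip, snapshot, workorder, models gives the robot as it stands.
- The arm moves only by the tool jog_arm, never from a script. Its argument "commands" is a list of rows, each a list of 5 numbers: the opening in per cent of the stroke, from 0 (shut) to 100 (fully open), then the shift along the world's x, y, z in cm, then the turn about the world's z in rad. A call has 1 to 8 rows; each row shifts and turns the pose as measured when the row begins; what a row does not reach is not made up. A row lasts 1/12 s, in which the tool goes at most 41.7 mm and 7.16 degrees, less where a joint would pass 70% of its speed; a pose out of reach is approached as far as the arm can. A call with a gripper value outside its range is refused whole. The fingers move at their own pace and stop on an object; "squeeze" is the grip in N (left out, the last holds). Time passes only in rows, so rows that do not move let the fingers close. It gives the time, the measured TCP pose, the force and the opening at its end, in the units of the state.
- manip.sense(): the state, without advancing time (a new reading comes with each control period).
- snapshot(name): name is "scene" or "top" or "wrist"; returns a dict with "image" (480x640x3 uint8, red, green, blue), "intrinsics" (3x3 intrinsics, pixels), "extrinsics" (4x4, takes a point from camera to world coordinates); the wrist camera has in their place "hand_eye" (4x4, takes a point from camera to tool coordinates, whose origin is the TCP and whose axes are the flange's). Camera axes: x right, y down, z forward; pixel columns grow to the right and rows downward; lengths in m; the calibration is good to about 2 mm. The wrist camera is an equidistant fisheye: a pixel r from the principal point sees the ray r / f radians off the axis. A picture is of the moment at which its call begins: read the wrist's pose just before it. There is no depth.
- workorder.sign_off(): hands the job in, once; it reports no verdict.
Trained networks look in a picture, given as the dict that the camera call returned (one of the last four; its "shot" number tells which), for a name from the list of things; names that differ only in an ending like _2 or _b are one class to them, and where a whole thing is asked for, a point or a joint stands for the part that bears it (a point fixed in the world has none). Each returns a list of dicts, best first, with "score" (0 to 1); they miss things now and then, are a little off and sometimes report something else, mostly with a low value. They report only what shows in the picture. A call takes as long as a camera call.
- models.find_in(picture, name): "centre" ([x, y, z] in m, in world coordinates, good to about 4 mm: the middle of the surface that is visible of it).
- models.pinpoint(picture, name): "centre" ([x, y, z] in m, in world coordinates, good to about 4 mm: a listed point, or the origin of a listed thing).
The state is a dict: "t": time; "q": joint angles; "qd": joint speeds; "tau": joint torques, N m; "tcp_pos": TCP position; "tool_rot": TCP orientation; "force": force on the tool from outside, world axes, zero at the start; "ft_torque": the same for the moment, N m; "finger_gap": opening from 0.0 (shut) to 1.0 (fully open).
Only numpy, scipy, OpenCV 4.12 (cv2) and the standard library are available. Lean on these libraries where they do the work, as an engineer would, in place of code of your own. Each camera call takes 0.05 s, during which the arm holds its last target. There are 200 camera calls.

TASK

Set the end play on the blue spindle unit: turn its yellow T-bar adjuster screw clockwise (seen from above) until it bottoms, then back it off anticlockwise by an eighth of a turn (45 degrees, one mark of its dial) and let go. Leave the black-handled adjuster of the grey unit as it is.

Things in the scene. Friction and masses are not known exactly. Their poses are not given: they have to be found in the camera images.
- blue_bar (a point): Middle of the yellow T-bar handle of the blue unit's screw, on its vertical axis, 90 mm above the bench. Bar: 46 long, 12 thick, 30 mm tall (75 to 105 mm above the bench), on an 11 mm shank; grip it from above across the 12 mm. Turns with the bar: x runs along it to the end with a red stripe, y across its thickness, z up. It does not rise or sink as it turns.
- blue_screw (a joint): Angle (rad) of the blue unit's screw: 0 when bottomed on its hard stop (the bar's red-striped end then points at the dial's red tick); grows turning anticlockwise seen from above (backing off). Starts 0.65 to 1.4 from bottoming. Steady friction of about 0.06 N m; it stays where it is left.
- blue_unit: Blue housing 74 x 74 mm, 54 mm high, on a 120 x 90 mm foot plate fixed to the bench. Origin: under its centre, at bench level, on the screw's axis; x points along the foot plate's long side to the dial's red tick, z up. The white dial on top (68 mm across, top at 57 mm) has eight ticks 45 degrees apart; the red one is longer.
- grey_mark (a point): Top edge of the white-striped end of the black T-bar on the aluminium-grey unit, 23 mm out from that screw's axis, 105 mm above the bench. That unit has the same shape and size as the blue one, is fixed likewise and turns as easily; it is already set and must not be turned.

How it is judged:
On the way:
1. the blue unit's screw is turned clockwise until it bottoms (within about 5 degrees of its stop) (value of joint blue_screw below 0.085 rad), for 0.1 s.
At the end, for the whole second after the job is handed in: The blue unit's screw, after having bottomed, stands backed off by 45 degrees, give or take 12, and is at rest; the grey unit's screw is as it was (its bar end within 4 mm of its start) (value of joint blue_screw between 0.575 and 0.995 rad and velocity of joint blue_screw between -0.05 and 0.05 rad/s and distance of grey_mark from where it was at the start of the episode below 0.004 m); the robot touches nothing.
It fails at once if the grey unit's screw is turned (its bar end moves by more than 4 mm, about 10 degrees) (distance of grey_mark from where it was at the start of the episode above 0.004 m).
It also fails if it takes over 38 s, if anything falls off the work surface, if the arm or the gripper's body presses on something with over 40 N, if the wrist force passes 120 N, or if a joint passes its speed limit or range.

## Working session

There is one attempt and no reset: what is moved stays moved. The work goes in short steps, Python scripts to look and compute and a tool call to move; the robot and the scene stay as the last step left them, time stands still between calls to the robot, and variables do not carry over. Pictures are saved under pics/ and viewed, about 8 in all and at most 12, crops included, and the job is handed in when it is done.

Besides the shell and the picture viewer there is one more tool, called as name([rows], argument=value, ...), one row to a line, values as JSON. jog_arm: Moves the arm, as the interface text tells. Its arguments: {"type":"object","properties":{"commands":{"type":"array","items":{"type":"array","items":{"type":"number"}}},"squeeze":{"type":"number"}},"required":["commands"]}

```bash
mkdir -p pics
python3 - <<'E'
from station import manip, snapshot, models
import cv2
s=manip.sense(); print(s['t'],s['tcp_pos'],s['tool_rot'],s['finger_gap'],manip.hold_point_z)
for n in ['scene','top']:
    p=snapshot(n); cv2.imwrite(f'pics/{n}0.png',p['image'][:,:,::-1])
    print(n,p['intrinsics'],p['extrinsics'])
    for k in ['blue_bar','blue_unit','grey_mark']:
        for r in models.pinpoint(p,k)[:2]: print(k,r)
E
```

```text
0.0 [ 0.21293063 -0.58685059  0.23031833] [ 9.84915003e-01  1.73035415e-01 -9.35712454e-06 -1.08691555e-03] 0.9958741553208689 0.0187
scene [[545.13051522   0.         321.5051108 ]
 [  0.         545.13051522 242.94080353]
 [  0.           0.           1.        ]] [[-0.83838192  0.35991415 -0.40936239  0.93424131]
 [ 0.54486326  0.57468857 -0.61062024  0.53593387]
 [ 0.01548502 -0.73497949 -0.6779125   0.69593455]
 [ 0.          0.          0.          1.        ]]
blue_bar {'centre': [0.4857, 0.2294, 0.0926], 'score': 0.61}
blue_unit {'centre': [0.4801, 0.2317, 0.0015], 'score': 0.62}
grey_mark {'centre': [0.52, -0.1948, 0.1064], 'score': 0.75}
top [[441.52227065   0.         317.15956171]
 [  0.         441.52227065 243.82242288]
 [  0.           0.           1.        ]] [[ 0.00420881 -0.98472844  0.17404652  0.46626661]
 [-0.99828223 -0.01430842 -0.05681426  0.01388076]
 [ 0.05843695 -0.17350842 -0.98309712  0.72842048]
 [ 0.          0.          0.          1.        ]]
blue_unit {'centre': [0.4831, 0.2327, 0.0013], 'score': 0.6}
grey_mark {'centre': [0.519, -0.1938, 0.1027], 'score': 0.57}
```

Run:
```python
import cv2,numpy as np
a=cv2.imread('pics/scene0.png');b=cv2.imread('pics/top0.png')
cv2.imwrite('pics/both.png',cv2.resize(np.vstack([a,b]),None,fx=.62,fy=.62))
c=b[170:350,30:270]; cv2.imwrite('pics/crop.png',cv2.resize(c,None,fx=3.3,fy=3.3,interpolation=cv2.INTER_CUBIC))
```

```text
(no output)
```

View pics/both.png

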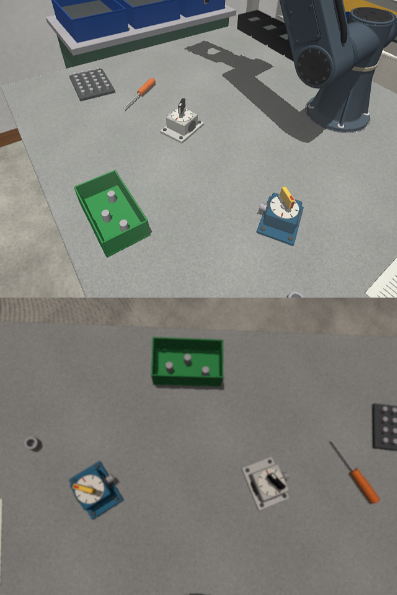

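View pics/crop.png

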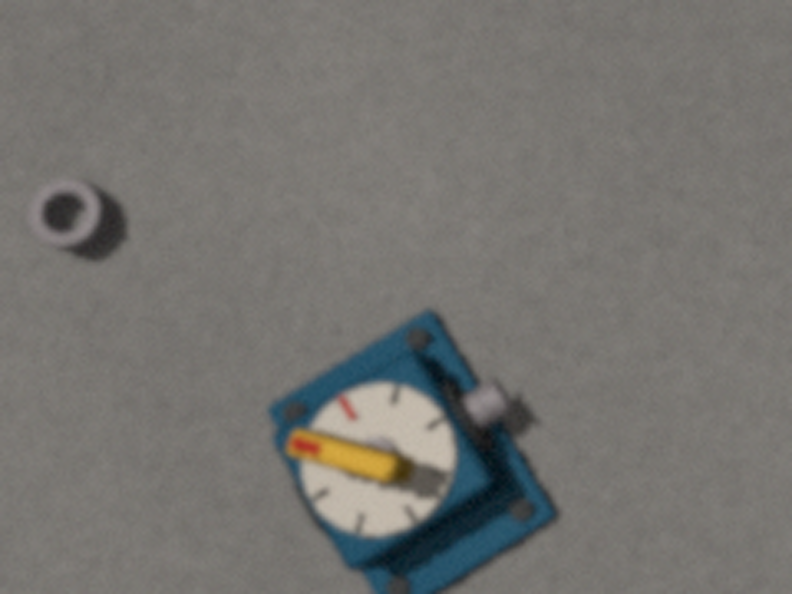

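The crop shows the blue unit. The bar's red end is near crop (303,446), its other end near (393,465), and the dial's red tick runs (341,397)-(354,418). Next I project these to world coordinates.

```bash
cat > h.py <<'E'
import numpy as np
def ray(p,uv,z):
    K=p['intrinsics'];T=p['extrinsics'];d=T[:3,:3]@np.linalg.solve(K,[*uv,1]);o=T[:3,3]
    return (o+d*(z-o[2])/d[2])[:2]
E
python3 - <<'E'
from h import *
from station import snapshot
p=snapshot('top'); f=lambda u,v,z: ray(p,(u/3.3+30,v/3.3+170),z)
a,b=f(289,441,.105),f(400,466,.105)
c=f(378,459,.057); t0,t1=f(341,397,.057),f(354,418,.057)
print('bar',a,b,(a+b)/2,np.linalg.norm(a-b),np.arctan2(*(a-b)[::-1]))
print('dial',c,t0,t1,np.arctan2(*(t0-c)[::-1]),np.arctan2(*(t0-t1)[::-1]), np.linalg.norm(t0-c))
# foot long side edges: plate corners
for q in [(430,310),(557,515),(270,410)]: print(f(*q,.01))
e=f(430,310,.01)-f(557,515,.01); print(np.arctan2(*e[::-1]))
E
```

```text
bar [0.48964644 0.25075614] [0.47966229 0.20498396] [0.48465437 0.22787005] 0.04684843414692441 1.3560331960181293
dial [0.48373082 0.22954349] [0.51119086 0.24777699] [0.5018561  0.24137246] 0.5861550134626586 0.6013326450595382 0.03296231639093167
[0.55693116 0.22490338]
[0.45895204 0.1589185 ]
[0.50785973 0.29692021]
0.5926899648623836
```

jog_arm([
  [100, 3, 2.5, 0, 0.1],
  [100, 3, 2.5, 0, 0.1],
  [100, 3, 2.5, 0, 0.1],
  [100, 3, 2.5, 0, 0.1],
  [100, 3, 2.5, 0, 0.1],
  [100, 3, 2.5, 0, 0.1],
  [100, 3, 2.5, 0, 0.1],
  [100, 3, 2.5, 0, 0.1],
])

```text
t: 1.12
tcp_pos: [0.454, -0.3876, 0.2319]
tool_rot: [0.834, 0.551, -0.0, 0.004]
force: [-0.6, -0.3, 0.1]
finger_gap: 0.994
```

jog_arm([
  [100, 0.5, 4, 0, 0],
  [100, 0.5, 4, 0, 0],
  [100, 0.5, 4, 0, 0],
  [100, 0.5, 4, 0, 0],
  [100, 0.5, 4, 0, 0],
  [100, 0, 4, 0, 0],
  [100, 0, 4, 0, 0],
  [100, 0, 4, 0, 0],
])

```text
t: 1.78
tcp_pos: [0.4874, -0.0588, 0.2335]
tool_rot: [0.833, 0.553, 0.003, 0.011]
force: [0.5, -0.2, 0.9]
finger_gap: 0.997
```

jog_arm([
  [100, 0, 4, 0, 0.1],
  [100, 0, 4, 0, 0.09],
  [100, 0, 4, 0, 0],
  [100, 0, 4, 0, 0],
  [100, 0, 4, 0, 0],
  [100, 0, 4, 0, 0],
  [100, 0, 4, 0, 0],
  [100, 0, 0, 0, 0],
])

```text
t: 2.45
tcp_pos: [0.4854, 0.2397, 0.2364]
tool_rot: [0.772, 0.636, 0.008, 0.012]
force: [1.0, -0.2, 0.1]
finger_gap: 1.0
```

```bash
cat >> h.py <<'E'
from scipy.spatial.transform import Rotation as R
def wpose(s,p):
    T=np.eye(4);T[:3,:3]=R.from_quat(s['tool_rot']).as_matrix();T[:3,3]=s['tcp_pos'];return T@p['hand_eye']
def wray(K,T,uv,z):
    x=(uv[0]-K[0,2])/K[0,0];y=(uv[1]-K[1,2])/K[1,1];r=np.hypot(x,y)
    d=T[:3,:3]@np.array([x/r*np.sin(r),y/r*np.sin(r),np.cos(r)]);o=T[:3,3]
    return (o+d*(z-o[2])/d[2])[:2]
def yd(s): y=R.from_quat(s['tool_rot']).as_matrix()[:,1]; return np.arctan2(y[1],y[0])
E
python3 - <<'E'
from h import *
from station import *
import cv2
s=manip.sense();p=snapshot('wrist');T=wpose(s,p)
np.savez('w.npz',K=p['intrinsics'],T=T)
print(s['t'],s['tcp_pos'],yd(s),s['q'][5]);print(p['intrinsics'])
cv2.imwrite('pics/w.png',p['image'][:,:,::-1])
for k in ['blue_bar','blue_unit']: print(models.pinpoint(p,k)[:2])
E
```

```text
2.45 [0.4854094  0.23970881 0.23638669] -0.19319180895919397 0.4615207800404913
[[371.64829954   0.         315.77909541]
 [  0.         371.64829954 232.23445501]
 [  0.           0.           1.        ]]
[{'centre': [0.4846, 0.2289, 0.0906], 'score': 0.83}]
[{'centre': [0.4825, 0.2312, -0.0006], 'score': 0.96}]
```

View pics/w.png

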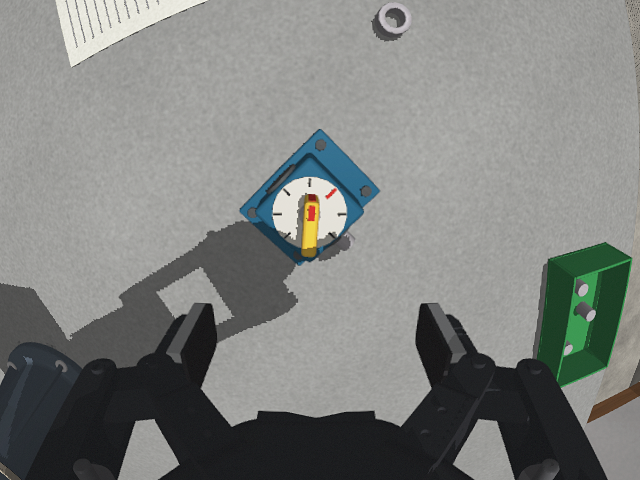

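The wrist view shows the bar centred at about (310,230), lying along the tool's x between the jaws. The network's bar position agrees with mine to about 1 mm. Descending.

jog_arm([
  [80, 0, -1.1, 0, -0.02],
  [80, 0, 0, -3, 0],
  [80, 0, 0, -3, 0],
  [80, 0, 0, -3, 0],
  [80, 0, 0, -3, 0],
  [80, 0, 0, 0, 0],
])

```text
t: 3.1
tcp_pos: [0.4896, 0.2087, 0.1162]
tool_rot: [0.786, 0.618, 0.009, 0.016]
force: [-1.7, 0.5, -0.2]
finger_gap: 0.8
```

Run:
```python
from h import *
from station import *
s=manip.sense(); print(s['t'],s['tcp_pos'],yd(s),s['tool_rot'],s['q'],s['force'])
```

```text
3.1 [0.48955034 0.20869615 0.11617392] -0.2372597274684959 [0.78572152 0.61829518 0.0090037  0.01648323] [ 0.20508903  0.56728435  1.78778252 -0.03133464  0.75595843  0.4649362 ] [-1.71575727  0.52078964 -0.18809289]
```

jog_arm([
  [80, -0.5, 2, 0, 0.02],
  [80, 0, 0, 0, 0],
  [80, 0, 0, 0, 0],
])

```text
t: 3.35
tcp_pos: [0.4855, 0.2219, 0.1167]
tool_rot: [0.783, 0.622, 0.007, 0.016]
force: [0.9, 0.1, -0.4]
finger_gap: 0.801
```

Run:
```python
from h import *
from station import *
s=manip.sense(); print(s['t'],s['tcp_pos'],yd(s),s['tool_rot'],R.from_quat(s['tool_rot']).as_matrix()[:,2],s['q'],s['force'])
```

```text
3.35 [0.4854889  0.22190597 0.11668982] -0.22764117177065876 [0.78276981 0.62206273 0.00683703 0.01620637] [ 0.0308664  -0.0168656  -0.99938122] [ 0.2326023   0.56932532  1.77973688 -0.03391928  0.76666024  0.48453032] [ 0.91003577  0.11599989 -0.37020181]
```

jog_arm([
  [80, 0, 0.8, 0, 0.02],
  [80, 0, 0, 0, 0],
  [80, 0, 0.2, -2, 0],
  [80, 0, 0, -2, 0],
  [80, 0, 0, 0, 0],
  [80, 0, 0, 0, 0],
])

```text
t: 3.85
tcp_pos: [0.4923, 0.2298, 0.0837]
tool_rot: [0.777, 0.629, 0.014, 0.02]
force: [0.3, -0.2, 0.4]
finger_gap: 0.796
```

Run:
```python
from h import *
from station import *
s=manip.sense(); print(s['t'],s['tcp_pos'],yd(s),s['tool_rot'],R.from_quat(s['tool_rot']).as_matrix()[:,2],s['force'])
```

```text
3.85 [0.49228004 0.22980254 0.08367015] -0.210958956791511 [0.77742103 0.62850917 0.01385477 0.02002026] [ 0.0467078  -0.01371264 -0.99881447] [ 0.29015287 -0.23367907  0.42933801]
```

jog_arm([
  [80, -0.9, 0, -0.5, 0],
  [80, 0, 0, 0, 0],
  [80, -0.2, 0, -0.5, 0],
  [80, 0, 0, 0, 0],
  [80, 0, 0, 0, 0],
])

```text
t: 4.27
tcp_pos: [0.4818, 0.2299, 0.0767]
tool_rot: [0.777, 0.628, 0.016, 0.021]
force: [0.7, -0.0, 0.7]
finger_gap: 0.798
```

```bash
cat > s.py <<'E'
from h import *
from station import *
s=manip.sense(); print(s['t'],s['tcp_pos'],'yd',yd(s),R.from_quat(s['tool_rot']).as_matrix()[:,2],s['force'],s['ft_torque'],s['finger_gap'])
E
python3 s.py
```

```text
4.2667 [0.48183885 0.22994176 0.07666354] yd -0.21093385941894174 [ 0.05216254 -0.01258    -0.99855937] [ 0.66401175 -0.01117883  0.7017968 ] [ 0.00247279  0.04053189 -0.00108754] 0.7976817632277984
```

jog_arm([
  [80, 0.45, -0.1, -0.4, 0],
  [80, 0, 0, 0, 0],
  [80, 0, 0, 0, 0],
])

```text
t: 4.52
tcp_pos: [0.4873, 0.2291, 0.0729]
tool_rot: [0.777, 0.629, 0.017, 0.022]
force: [0.4, -0.5, 0.1]
finger_gap: 0.802
```

jog_arm([
  [5, 0, 0, 0, 0],
  [5, 0, 0, 0, 0],
  [5, 0, 0, 0, 0],
  [5, 0, 0, 0, 0],
  [5, 0, 0, 0, 0],
  [5, 0, 0, 0, 0],
  [5, 0, 0, 0, 0],
  [5, 0, 0, 0, 0],
], squeeze=30)

```text
t: 5.18
tcp_pos: [0.4834, 0.2294, 0.0725]
tool_rot: [0.778, 0.627, 0.013, 0.018]
force: [0.8, 0.4, 0.9]
finger_gap: 0.142
```

```bash
python3 s.py
```

```text
5.1833 [0.48335071 0.22935159 0.07252659] yd -0.21389216768868666 [ 0.04359086 -0.01208946 -0.99897632] [0.75928902 0.42187775 0.85271039] [ 0.23158063  0.60072492 -0.01229945] 0.14199097830079774
```

Gripped, with the opening at 12 mm as expected. Now turning clockwise.

jog_arm([
  [5, 0, 0, 0, -0.1],
  [5, 0, 0, 0, -0.1],
  [5, 0, 0, 0, -0.1],
  [5, 0, 0, 0, -0.1],
  [5, 0, 0, 0, 0],
])

```text
t: 5.6
tcp_pos: [0.4828, 0.2293, 0.0726]
tool_rot: [0.892, 0.452, 0.008, 0.02]
force: [-0.1, -0.7, 0.9]
finger_gap: 0.142
```

```bash
python3 s.py
```

```text
5.6 [0.48284018 0.22930028 0.07255795] yd -0.6329781341345658 [ 0.03241676 -0.02798928 -0.99908246] [-0.11756817 -0.69725173  0.88735408] [ 0.34476243  0.46257905 -0.04962471] 0.14169511576960891
```

jog_arm([
  [5, 0, 0, 0, -0.1],
  [5, 0, 0, 0, -0.1],
  [5, 0, 0, 0, -0.06],
  [5, 0, 0, 0, 0],
  [5, 0, 0, 0, 0],
])

```text
t: 6.02
tcp_pos: [0.4825, 0.2294, 0.0725]
tool_rot: [0.943, 0.332, 0.005, 0.02]
force: [-0.4, 0.0, 1.2]
finger_gap: 0.141
```

```bash
python3 s.py
```

```text
6.0167 [0.48249314 0.22936806 0.07255   ] yd -0.8928881502630334 [ 0.02305798 -0.03398403 -0.99915635] [-0.44193134  0.01541816  1.19253757] [ 0.50571278  0.35842864 -0.04570273] 0.14113561701511684
```

jog_arm([
  [5, 0, 0, 0, -0.06],
  [5, 0, 0, 0, 0],
])

```text
t: 6.18
tcp_pos: [0.4824, 0.2294, 0.0725]
tool_rot: [0.952, 0.305, 0.005, 0.02]
force: [0.3, -0.0, 1.0]
finger_gap: 0.144
```

```bash
python3 s.py
```

```text
6.1833 [0.48241065 0.22938093 0.07253602] yd -0.949809361720713 [ 0.02093201 -0.03470385 -0.99917841] [ 0.30939899 -0.01650055  0.96702739] [ 0.46485557  0.34766881 -0.03535265] 0.14356940720080255
```

jog_arm([
  [5, 0, 0, 0, -0.05],
  [5, 0, 0, 0, 0],
])

```text
t: 6.35
tcp_pos: [0.4823, 0.2294, 0.0725]
tool_rot: [0.959, 0.284, 0.004, 0.02]
force: [1.3, 0.3, 0.7]
finger_gap: 0.14
```

```bash
python3 s.py
```

```text
6.35 [0.48234164 0.22937429 0.07252826] yd -0.9940280033233871 [ 0.0193098  -0.03551139 -0.9991827 ] [1.30606076 0.26880806 0.72939068] [0.4727152  0.43943196 0.19286375] 0.13968214110013139
```

jog_arm([
  [5, 0, 0, 0, -0.05],
  [5, 0, 0, 0, 0],
])

```text
t: 6.52
tcp_pos: [0.4822, 0.2293, 0.0726]
tool_rot: [0.964, 0.266, 0.004, 0.02]
force: [0.7, 0.8, 0.6]
finger_gap: 0.141
```

```bash
python3 s.py
```

```text
6.5167 [0.48221463 0.22932125 0.07256638] yd -1.032190144660228 [ 0.01779644 -0.03751215 -0.99913769] [0.68754798 0.77336455 0.57100716] [0.65625942 0.59088381 0.87086166] 0.14128631371090938
```

The reaction moment jumped to 0.87 N m, with contact at about -0.985. That matches the predicted stop at -0.978, so the screw is bottomed. Backing off to about -0.195.

jog_arm([
  [5, 0, 0, 0, 0],
  [5, 0, 0, 0, 0],
  [5, 0, 0, 0, 0.1],
  [5, 0, 0, 0, 0.1],
  [5, 0, 0, 0, 0.1],
  [5, 0, 0, 0, 0.1],
  [5, 0, 0, 0, 0.1],
  [5, 0, 0, 0, 0.1],
])

```text
t: 7.18
tcp_pos: [0.4831, 0.2293, 0.0726]
tool_rot: [0.834, 0.552, 0.011, 0.017]
force: [0.8, 0.6, -0.1]
finger_gap: 0.143
```

jog_arm([
  [5, 0, 0, 0, 0.08],
  [5, 0, 0, 0, 0],
  [5, 0, 0, 0, 0],
])

```text
t: 7.43
tcp_pos: [0.4832, 0.2293, 0.0725]
tool_rot: [0.81, 0.585, 0.012, 0.016]
force: [-0.1, 1.1, 0.9]
finger_gap: 0.142
```

```bash
python3 s.py
```

```text
7.4333 [0.4832101  0.2293203  0.07254039] yd -0.3197341881110256 [ 0.03811663 -0.01177252 -0.99920395] [-0.08717739  1.07048081  0.93700971] [0.29449164 0.56135133 0.04072761] 0.1415960997626944
```

jog_arm([
  [5, 0, 0, 0, 0.1],
  [5, 0, 0, 0, 0],
  [5, 0, 0, 0, 0.025],
  [5, 0, 0, 0, 0],
  [5, 0, 0, 0, 0],
])

```text
t: 7.85
tcp_pos: [0.4833, 0.2294, 0.0725]
tool_rot: [0.776, 0.631, 0.013, 0.015]
force: [0.6, 1.6, 0.4]
finger_gap: 0.145
```

```bash
python3 s.py
```

```text
7.85 [0.48334089 0.22940169 0.07254387] yd -0.20525984075848816 [ 0.038798   -0.00686863 -0.99922347] [0.64196706 1.56147115 0.39763055] [0.10655491 0.54611285 0.04345522] 0.14463125392922657
```

Good. Opening the jaws and rising straight up.

jog_arm([
  [60, 0, 0, 0, 0],
  [60, 0, 0, 0, 0],
  [60, 0, 0, 0, 0],
  [60, 0, 0, 0, 0],
  [60, 0, 0, 0, 0],
  [60, 0, 0, 0, 0],
])

```text
t: 8.35
tcp_pos: [0.4845, 0.2293, 0.0727]
tool_rot: [0.777, 0.629, 0.014, 0.016]
force: [-0.4, 0.7, -1.4]
finger_gap: 0.598
```

jog_arm([
  [60, 0, 0, 2, 0],
  [60, 0, 0, 3, 0],
  [60, 0, 0, 3, 0],
  [60, 0, 0, 3, 0],
  [60, 0, 0, 3, 0],
  [60, 0, 0, 3, 0],
  [60, 0, 0, 0, 0],
  [60, 0, 0, 0, 0],
])

```text
t: 9.02
tcp_pos: [0.4813, 0.2281, 0.2487]
tool_rot: [0.778, 0.628, 0.012, 0.015]
force: [-1.0, -0.3, -1.5]
finger_gap: 0.602
```

```bash
python3 s.py
python3 - <<'E'
from h import *
from station import *
import cv2
s=manip.sense();p=snapshot('wrist');T=wpose(s,p);np.savez('w.npz',K=p['intrinsics'],T=T)
im=p['image'][:,:,::-1]
b=models.pinpoint(p,'blue_bar'); print(b[:1])
cv2.imwrite('pics/w2.png',cv2.resize(im[100:300,200:440],None,fx=3,fy=3,interpolation=cv2.INTER_CUBIC))
for n in ['scene','top']: print(models.pinpoint(snapshot(n),'grey_mark')[:1])
E
```

```text
9.0167 [0.48133896 0.22806503 0.24872588] yd -0.21158348792329051 [ 0.03786373 -0.00906647 -0.99924178] [-0.98222679 -0.28135505 -1.51693213] [ 0.01450316 -0.00710004  0.03227974] 0.6020191749693674
[{'centre': [0.4821, 0.2318, 0.0926], 'score': 0.83}]
[{'centre': [0.5187, -0.1966, 0.1062], 'score': 0.79}]
[]
```

View pics/w2.png

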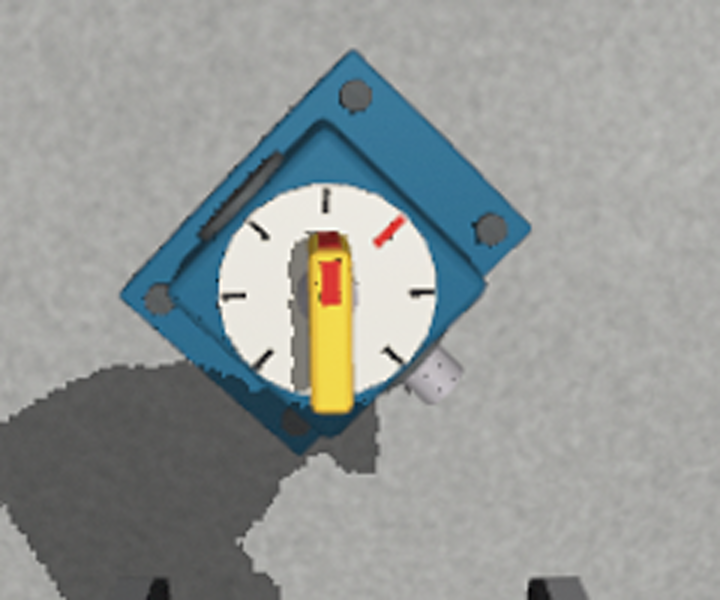

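The bar runs from (329,252) to (332,412), so its red end points at the tick next to the red one, anticlockwise of it. I'll check the angle in numbers, then hand in.

Run:
```python
from h import *
d=np.load('w.npz');f=lambda u,v,z:wray(d['K'],d['T'],(u/3+200,v/3+100),z)
a,b=f(330,250,.105),f(332.5,412,.105)
r,o=f(402,218,.057),f(262,367,.057)
A=lambda v:np.arctan2(v[1],v[0])
print(np.linalg.norm(a-b),(a+b)/2,A(a-b),np.linalg.norm(r-o),(r+o)/2,A(r-o),'screw',A(a-b)-A(r-o))
from station import workorder
if .65<A(a-b)-A(r-o)<.92: print(workorder.sign_off())
```

```text
0.04524154112144513 [0.48437894 0.2306224 ] 1.3705408436405861 0.06434104091683393 [0.48523107 0.22946722] 0.6138174999477334 screw 0.7567233436928528
the job is handed in; nothing more can be done
None
```

The blue unit's screw is bottomed and backed off by one dial mark. The job is handed in, at about 9 s of the 38 s allowed.

- **Bottoming:** I gripped the yellow T-bar and turned it clockwise until the reaction moment jumped to 0.87 N m. That happened at the stop angle predicted from the dial's red tick, to within about 0.01 rad.
- **Back-off:** I then turned it anticlockwise by an eighth of a turn, opened the jaws and rose clear.
- **Last check:** The wrist image put the screw at about 0.757 rad (43°) from the red tick; the target is 0.785 ± 0.21. By arm angle it was about 0.78 rad from where it met the stop.
- **Grey unit:** I never touched it. The scene camera puts its mark about 2 mm from its first reading, within the network's 4 mm error. The top camera's network did not find the mark this time, so that cross-check is missing.
- **Tool tilt:** The tool picked up 2 to 3° of tilt while moving. The grip and the turn still worked.

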